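# Set out brush and panel for the next painting

## Robot

A 6-joint arm with a two-finger parallel gripper is mounted at the origin on the work surface. World frame = base frame: x ahead of the robot, y to its left, z up, the work surface at z = 0. Lengths are in m, angles in degrees, forces in N, time in s.
With the tool pointing down it reaches from about 0.4 to 0.825 m from the base axis. Payload 7 kg.
Tool frame: the origin (TCP) lies midway between the tips of the shut fingers; the grasp point (between the pads) lies 19 mm behind it; z points along the fingers, y is the line along which they close (so a half turn about z gives the same grasp; the last joint's range is limited). The gripper opens to 88 mm and grips with 3 to 60 N. Pads are 19 mm wide; open, the fingers measure 130 mm over their backs; the gripper's body (78 mm by 193 mm) begins 47 mm behind the grasp point.
Start: joints at [87.897, 20.546, 0.682, 0, -70.136, -16.507], TCP at [0.215, 0.64, 0.227] pointing down, gripper open.
Joint ranges: [-176.03, 176.03], [-82.01, 121.73], [-58.28, 71.71], [-173.87, 95.51], [-174.79, -0.11], [-173.66, 173.66]. Speed limits (degrees/s): [136.94, 136.94, 172.46, 180, 180, 180].

## Interface

Orientations are given as [roll, pitch, yaw] about the fixed x, y, z axes, in that order (R = Rz(yaw) Ry(pitch) Rx(roll)).
In Python, from plant import get_state, optics, order gives the robot as it stands. The module is installed in compiled form; this text tells all that it offers.
- The arm moves only by the tool send_rows, never from a script. Its argument "moves" is a list of rows, each an object with "slide": the shift along the tool's x, y, z as a fraction of full scale, a list of three; "turn": the turn about the tool's z as a fraction of full scale; "gripper": the opening, from 0 (shut) to 1 (fully open). A call has exactly 5 rows; each row is the pose to reach, as a shift and turn from the pose commanded when the call began, along the tool's axes at that moment; what a row does not reach only later rows make up. Full scale, the value 1, is 150 mm for a shift and 90 degrees for a turn. A row lasts 1/12 s, in which the tool goes at most 41.7 mm and 7.16 degrees, less where a joint would pass 70% of its speed; a pose out of reach is approached as far as the arm can. A call with a number of a shift or a turn outside -1 to 1 is refused whole. A call with a gripper value outside its range is refused whole. The fingers move at their own pace and stop on an object; "newtons" is the grip in N (left out, the last holds). Time passes only in rows, so rows that repeat a pose let the fingers close, or fill a call up. It gives the time, the measured TCP pose, the force, the opening and the grip force at its end, in the units of the state.
- get_state(): the state, without advancing time (a new reading comes with each control period).
- optics.capture(name): name is "scene" or "top" or "wrist"; returns a dict with "img" (384x512x3 uint8, red, green, blue), "intrinsics" (3x3 intrinsics, pixels), "dist" ([k1, k2, p1, p2, k3] as OpenCV has them; the pictures are not rectified), "origin" and "attitude" of the camera in the world. Camera axes: x right, y down, z forward; pixel columns grow to the right and rows downward; lengths in m; the calibration is good to about 2 mm. A picture is of the moment at which its call begins. There is no depth.
- order.close_job(): hands the job in; it is judged then, once.
Trained networks look in the newest picture that a camera, given by its name, has taken for a name from the list of things; names that differ only in an ending like _2 or _b are one class to them, and where a whole thing is asked for, a point or a joint stands for the part that bears it (a point fixed in the world has none). Each returns a list of dicts, best first, with "p" (0 to 1); they miss things now and then, are a little off and sometimes report something else, mostly with a low value. They report only what shows in the picture. A call takes as long as a camera call. They do not tell look-alikes from the thing itself.
- optics.look_for(camera, name): "location" ([x, y, z] in m, in world coordinates, good to about 4 mm: the middle of the surface that is visible of it).
The state is a dict: "time_s": time; "joints": joint angles; "qd": joint speeds; "joint_torque": joint torques, N m; "tcp_pos": TCP position; "eef_rot": TCP orientation; "contact_force": force on the tool from outside, world axes, zero at the start; "moment": the same for the moment, N m; "gripper_width": finger opening in m; "gripper_force": force on a finger pad.
Only numpy, scipy, OpenCV 4.12 (cv2) and the standard library are available. Lean on these libraries where they do the work, as an engineer would, in place of code of your own. Each camera call takes 0.05 s, during which the arm holds its last target. There are 200 camera calls.

## Task

Set up for the next painting: pull the wide flat brush up out of its cup in the brush caddy and lean it in the brush rest, the end of its handle down in the tray and its neck in the fork; and slide the square panel up out of its slot in the drying rack and stand it in the middle of the easel's ledge, leaning back flat on the easel's uprights. Set both down rather than dropping them, and leave the other tools, panels, jar, bottle and pot where they are. Either may be done first.

Things in the scene. Friction and masses are not known exactly. Their poses are not given: they have to be found in the camera images.
- wide_brush: Wide flat brush, 200 mm long, upright in any one of the caddy's cups, turned up to 0.3 rad. Origin: centre of the handle's end; z along the brush to the bristles, x its thin, y its wide direction. Wooden handle 22 mm round (18 at its top) to z = 140; steel ferrule 18 x 58 mm, z = 138 to 164; stiff bristles 16 x 64 mm, z = 162 to 200. Grip ferrule or bristles across the thickness.
- brush_neck (a point): Point on the wide brush's axis 125 mm from its handle end: the part of the handle that should lie in the fork.
- caddy: Brush caddy, fixed: dark wooden base 190 x 60 x 10 mm with three square tin cups in a row along its x (x = -62, 0, 62 mm). Cups 34 mm square outside, 28 inside, floor 13 mm and rim 95 mm above the table. Origin: centre of the underside.
- round_brush: Leave alone. Round brush 207 mm long in another cup: handle 22 mm, round dark head 32 mm in diameter. Standing on its foot; its origin is the centre of its underside, z up along it. 
- palette_knife: Leave alone. Palette knife 206 mm long in another cup: handle 22 mm, narrow steel blade 3 x 20 mm. Standing on its foot; its origin is the centre of its underside, z up along it. 
- rest: Brush rest, fixed: aluminium tray 160 x 80 mm, floor at z = 8, side rims to z = 18. At +x a stop 25 mm high, inner face at x = 59. Steel fork: bar along y, 10 mm thick, centre at x = -48, z = 100; prongs 40 mm apart inside rise 30 mm from it towards +x, 40 degrees above level. A brush with its end at x = 45, z = 16 and neck on the bar leans 40 degrees, head to -x. Origin: centre of underside.
- rest_fork (a point): Point between the fork's prongs, 16 mm from the cross bar's centre, where the axis of a brush that lies in the fork passes.
- square_panel: Square wooden panel with a white face, 130 x 130 x 10 mm, 120 g, starting upright in one of the rack's three slots (any of them). Origin: middle of its lower edge; z up, x through its 10 mm thickness, y along its width.
- rack: Drying rack, fixed: plywood base 170 x 110 x 12 mm; three slots along its y, at x = -55, 0, 55 mm. Each slot lies between four dowels 8 mm thick, 70 mm tall over the base, at y = -35 and 35 mm, which leave 14 mm for the panel. Panels stand on the base, tops 142 mm above the table. Origin: centre of the underside.
- narrow_panel_a: Leave alone. Panel 85 mm wide, 130 mm high, 10 mm thick in another slot. Standing on its foot; its origin is the centre of its underside, z up along it. 
- narrow_panel_b: Leave alone. Panel like the other narrow one, in another slot. Standing on its foot; its origin is the centre of its underside, z up along it. 
- easel: Small table easel, fixed, wood: base 150 x 120 x 12 mm. It faces its +x and leans back 20 degrees towards its -x. Origin: on the table, 45 mm below the inner corner of its ledge.
- easel_seat: The easel's leaning part. Origin: middle of the inner corner of ledge and uprights, 45 mm above the table. z up along the uprights (20 degrees from vertical), x outwards square to them, y along the ledge. Uprights: front at x = 0, 18 mm wide at y = -35 and 35 mm, up to z = 80 mm. Ledge: top at z = 0, 120 mm wide, with a lip 14 mm high whose inner face is at x = 28 mm.
- medium_jar: Leave alone. Jar, 60 mm in diameter, 75 mm high. Origin: centre of the underside.
- bottle: Leave alone. Bottle, 60 mm in diameter, 140 mm high. Origin: centre of the underside.
- wax_pot: Leave alone. Small steel pot, about 72 mm across its rim, 60 mm high. Origin: centre of the underside.
Not all that is in view belongs to the job. What is shaped like the wide_brush but green or purple is not meant. Leave any yellow look-alike of the square_panel alone.

How it is judged (in metres and radians):
At the end, for the whole second after the job is handed in: Panel on the easel's ledge, within 30 mm of its middle, leaning within 0.14 rad of the uprights. Brush in the rest: handle end down in the tray, neck within 35 mm of the fork point, 0.25 to 1.0 rad from upright. Both at rest; others upright, within 30 mm of their starts (x of square_panel in the frame of easel_seat between -0.004 and 0.026 m and y of square_panel in the frame of easel_seat between -0.03 and 0.03 m and z of square_panel in the frame of easel_seat between -0.006 and 0.008 m and angle between the z axis of square_panel and the z axis of easel_seat, either way round below 0.14 rad and angle between the x axis of square_panel and the x axis of easel_seat, either way round below 0.2 rad and x of wide_brush in the frame of rest between -0.015 and 0.07 m and y of wide_brush in the frame of rest between -0.035 and 0.035 m and z of wide_brush in the frame of rest between 0.004 and 0.03 m and distance between brush_neck and rest_fork below 0.035 m and angle between wide_brush's own z axis and vertical between 0.25 and 1 rad and linear speed of each of square_panel, wide_brush below 0.02 m/s and distance of each of round_brush, palette_knife, narrow_panel_a, narrow_panel_b, medium_jar, bottle, wax_pot from where it was at the start of the episode below 0.03 m and angle between each of round_brush, palette_knife, narrow_panel_a, narrow_panel_b, medium_jar, bottle, wax_pot's own z axis and vertical below 0.2 rad); the robot touches nothing.
It fails at once if the square panel is let go and falls faster than 0.6 m/s (linear speed of square_panel above 0.6 m/s and contact force between the fingers and square_panel below 0.05 N).
It fails at once if the wide brush is let go and falls faster than 0.6 m/s (linear speed of wide_brush above 0.6 m/s and contact force between the fingers and wide_brush below 0.05 N).
It fails at once if another tool, panel, jar, bottle or pot is moved by over 50 mm or tipped over (distance of any of round_brush, palette_knife, narrow_panel_a, narrow_panel_b, medium_jar, bottle, wax_pot from where it was at the start of the episode above 0.05 m or angle between any of round_brush, palette_knife, narrow_panel_a, narrow_panel_b, medium_jar, bottle, wax_pot's own z axis and vertical above 0.5 rad).
It also fails if it takes over 58 s, if anything falls off the work surface, if the arm or the gripper's body presses on something with over 40 N, if the wrist force passes 120 N, or if a joint passes its speed limit or range.

## Working session

There is one attempt and no reset: what is moved stays moved. The work goes in short steps, Python scripts to look and compute and a tool call to move; the robot and the scene stay as the last step left them, time stands still between calls to the robot, and variables do not carry over. Pictures are saved under pics/ and viewed, at most 10 in all, crops included, and the job is handed in when it is done.

Besides the shell and the picture viewer there is one more tool, called after "Request:" as name(argument=value, ...) on one line, values as JSON. send_rows: Moves the arm, as the interface text tells. Shift numbers are shares of 150 mm and turn numbers shares of 90 degrees, none past 1 either way. Its arguments: {"type":"object","properties":{"moves":{"type":"array"},"newtons":{"type":"number"}},"required":["moves"]}

```bash
mkdir -p pics
cat > h.py <<'E'
import numpy as np, cv2
from plant import get_state, optics, order
E
python3 - <<'E'
from h import *
s=get_state(); print(s['time_s'],s['tcp_pos'],s['eef_rot'])
a={}
for c in ['scene','top']:
    a[c]=optics.capture(c); d=a[c]
    cv2.imwrite(f'pics/{c}0.png',d['img'][:,:,::-1])
    print(c,d['intrinsics'],d['dist'],d['origin'],d['attitude'])
    for n in ['wide_brush','caddy','round_brush','palette_knife','rest','square_panel','rack','narrow_panel_a','easel','easel_seat','medium_jar','bottle','wax_pot']:
        print(n,[(round(q['p'],2),np.round(q['location'],3).tolist()) for q in optics.look_for(c,n)[:3]])
np.save('pics/caps.npy',a,allow_pickle=True)
E
```

```text
0.0 [0.21528536 0.63922834 0.22563977] [ 1.79905304e+02 -7.88706900e-03 -1.86181793e+01]
scene [[426.18442887   0.         261.70212968]
 [  0.         426.18442887 187.65702201]
 [  0.           0.           1.        ]] [-0.13617042  0.          0.          0.          0.        ] [1.08872409 0.39427275 1.04748488] [-1.43611372e+02 -9.91196323e-02  1.24122500e+02]
wide_brush [(0.82, [0.565, 0.329, 0.188]), (0.68, [0.674, 0.339, 0.176]), (0.59, [0.62, 0.473, 0.176])]
caddy [(0.93, [0.508, 0.366, 0.046])]
round_brush [(0.73, [0.455, 0.373, 0.182]), (0.72, [0.69, -0.261, 0.035])]
palette_knife [(0.46, [0.5, 0.351, 0.164])]
rest [(0.55, [0.552, -0.088, 0.006])]
square_panel [(0.89, [0.496, -0.285, 0.095]), (0.8, [0.357, -0.252, 0.078]), (0.78, [0.534, -0.468, 0.072])]
rack [(0.77, [0.593, -0.272, 0.014])]
narrow_panel_a [(0.87, [0.604, -0.311, 0.096]), (0.6, [0.548, -0.298, 0.093])]
easel []
easel_seat [(0.94, [0.586, 0.103, 0.062])]
medium_jar [(0.79, [0.399, -0.04, 0.058])]
bottle [(0.87, [0.71, 0.258, 0.094]), (0.72, [0.558, -0.088, 0.008]), (0.58, [0.607, -0.312, 0.098])]
wax_pot [
[... 456 characters left out ...]
[0.487, 0.341, 0.012])]
round_brush [(0.52, [0.44, 0.366, 0.196])]
palette_knife [(0.49, [0.495, 0.342, 0.132])]
rest [(0.67, [0.554, -0.093, 0.002])]
square_panel [(0.92, [0.488, -0.303, 0.122]), (0.66, [0.534, -0.459, 0.097]), (0.55, [0.348, -0.25, 0.096])]
rack [(0.9, [0.532, -0.293, 0.014])]
narrow_panel_a [(0.96, [0.593, -0.318, 0.106]), (0.74, [0.541, -0.305, 0.111]), (0.32, [0.495, 0.342, 0.132])]
easel [(0.6, [0.564, 0.102, 0.012]), (0.56, [0.553, -0.09, 0.008]), (0.55, [0.554, 0.319, 0.213])]
easel_seat [(0.95, [0.593, 0.098, 0.054])]
medium_jar [(0.57, [0.382, -0.05, 0.069])]
bottle [(0.7, [0.676, 0.238, 0.095])]
wax_pot [(0.93, [0.701, -0.255, 0.03]), (0.52, [0.495, 0.34, 0.133])]
```

Run:
```python
import cv2
for c in ['scene','top']:
    i=cv2.imread(f'pics/{c}0.png'); cv2.imwrite(f'pics/{c}0b.png',cv2.resize(i,(800,600),interpolation=cv2.INTER_CUBIC))
```

```text
(no output)
```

View pics/scene0b.png

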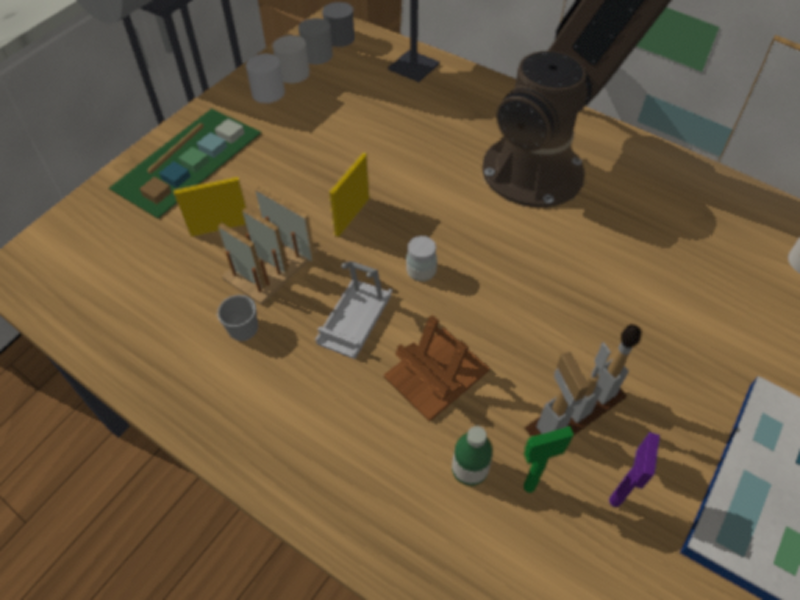

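View pics/top0b.png

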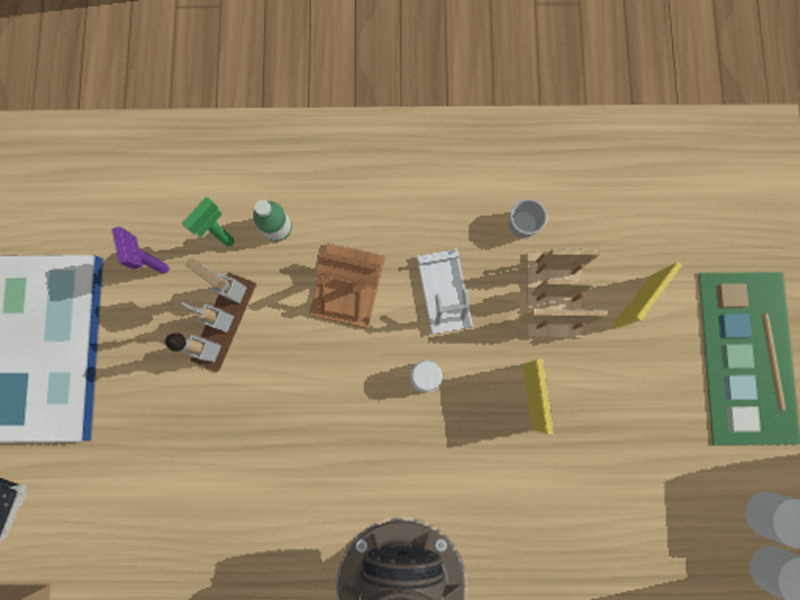

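The scene view shows the caddy around (580,390), with tan bristles at (573,375), the knife and the dark round head. The green (545,450) and purple (640,470) look-alikes lie outside it. The rack is at (265,240) with three pale panels, with yellow look-alikes beside it. Next I'll enlarge crops to confirm these and measure.

Run:
```python
import cv2, numpy as np
s=cv2.imread('pics/scene0.png'); t=cv2.imread('pics/top0.png')
def tile(i,x,y,w=100,h=75):
    k=4; o=cv2.resize(i[y:y+h,x:x+w],(w*k,h*k),interpolation=cv2.INTER_CUBIC)
    for a in range(-(-x//10)*10,x+w,10):
        cv2.line(o,((a-x)*k,0),((a-x)*k,4 if a%50 else 12),(0,0,255),1)
        if a%20==0: cv2.putText(o,str(a),((a-x)*k-8,14),0,.33,(0,0,255))
    for b in range(-(-y//10)*10,y+h,10):
        cv2.line(o,(0,(b-y)*k),(6,(b-y)*k),(0,0,255),1)
        if b%20==0: cv2.putText(o,str(b),(8,(b-y)*k+4),0,.33,(0,0,255))
    return o
def m(n,L): cv2.imwrite(n,np.vstack([np.hstack(L[:2]),np.hstack(L[2:])]))
m('pics/m1.png',[tile(s,325,203),tile(s,120,110),tile(t,95,160),tile(t,325,150)])
m('pics/m2.png',[tile(s,235,195),tile(s,190,160),tile(t,185,145),tile(t,245,145)])
```

```text
(no output)
```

View pics/m1.png

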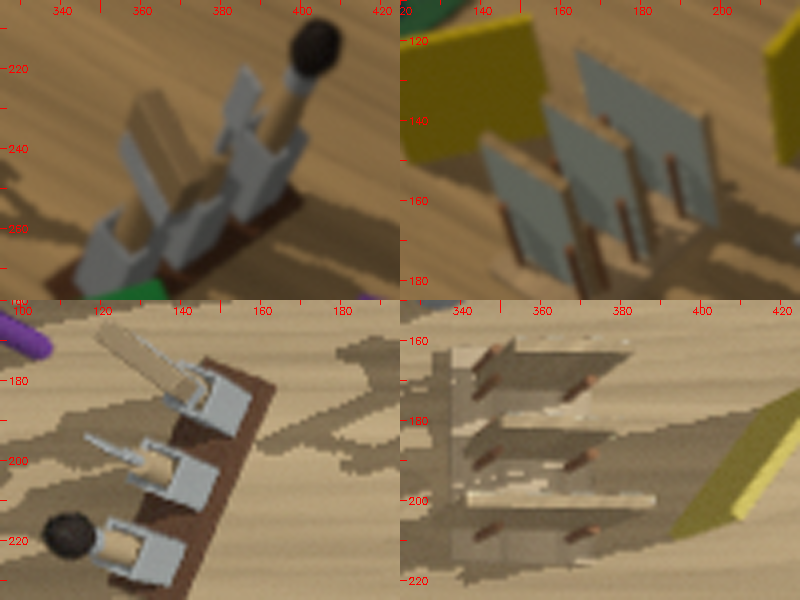

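View pics/m2.png

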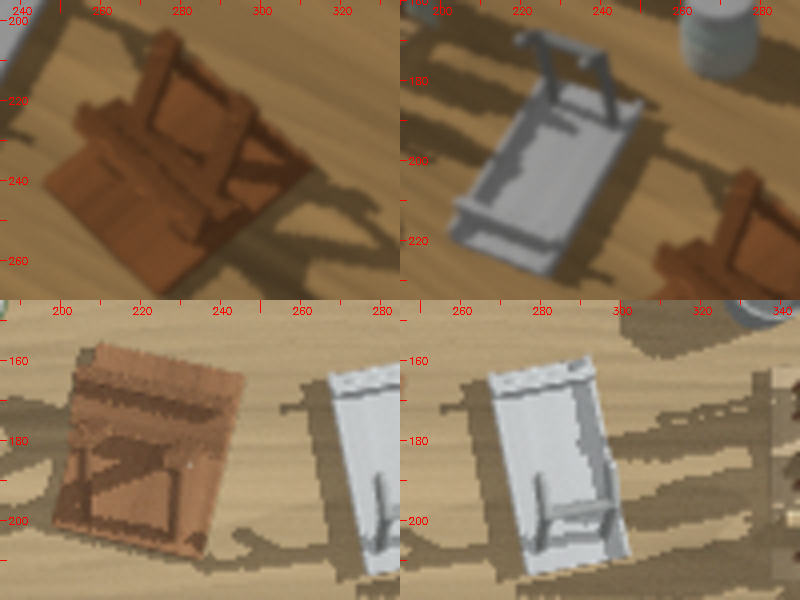

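Candidates for wide_brush: tan head in the +x cup (scene px ~(365,240), top px ~(132,175)), green (scene 349,288) and purple (410,300). The tan one in the caddy fits, since the others are coloured look-alikes on the table.
Candidates for square_panel: three pale panels in the rack, plus yellow ones at (135,130) and (425,130). The pale panel with its top at top px (342–389,200) is ~47 px ≈ 130 mm wide; the other two are ~85 mm. The crops confirm both picks. Rest: tray at top px (267–302,159–214), stop at the far end. Easel: top px (198–246,155–209).

```bash
cat >> h.py <<'E'
from scipy.spatial.transform import Rotation as Ro
from scipy.optimize import least_squares
def proj(d,P):
    R=Ro.from_euler('xyz',d['attitude'],degrees=True).as_matrix()
    q=(np.atleast_2d(P)-d['origin'])@R
    return cv2.projectPoints(q,np.zeros(3),np.zeros(3),np.array(d['intrinsics']),np.array(d['dist']))[0][:,0]
def place(p,P):
    c,s=np.cos(p[2]),np.sin(p[2]); P=np.atleast_2d(P)
    return np.c_[p[0]+c*P[:,0]-s*P[:,1],p[1]+s*P[:,0]+c*P[:,1],P[:,2]]
def fit(picks,p0,caps):
    f=lambda p:np.concatenate([proj(caps[c],place(p,np.array(X)/1e3))[0]-np.array(uv) for c,X,uv in picks])
    r=least_squares(f,p0,loss='soft_l1'); return r.x,np.round(f(r.x).reshape(-1,2),1)
def seat(P): # easel seat coords (mm) -> easel frame mm
    a=np.radians(20);P=np.atleast_2d(P)
    return np.c_[P[:,0]*np.cos(a)-P[:,2]*np.sin(a),P[:,1],45+P[:,0]*np.sin(a)+P[:,2]*np.cos(a)]
E
cat > fit1.py <<'E'
from h import *
caps=np.load('pics/caps.npy',allow_pickle=True).item()
T,S='top','scene'; r=np.radians
def show(n,pk,p0):
    p,e=fit(pk,p0,caps); print(n,np.round(p[:2],4),np.degrees(p[2]).round(1),e.tolist()); return p
out={}
out['caddy']=show('caddy',[(T,(95,30,10),(163.5,180.5)),(T,(95,-30,10),(146.2,174.5)),(T,(-95,30,10),(140.8,237.4)),(S,(95,-30,10),(0,0))][:3],[.5,.35,r(-22)])
# brush wide y at yaw; signs: +y -> world (.58,.82)
out['brush']=show('brush',[(T,(8,32,213),(124.5,165.5)),(T,(-8,32,213),(118.8,170)),(T,(-8,-32,213),(141.2,185)),(T,(8,-32,213),(146.2,181.2)),
 (S,(8,-32,213),(356.2,229.2)),(S,(-8,-32,213),(363.7,225)),(S,(8,32,213),(366,254)),(S,(-8,32,213),(375,250.5))],[.55,.32,r(-35)])
out['panel']=show('panel',[(T,(5,65,142),(341.8,197.6)),(T,(-5,65,142),(341.8,201.8)),(T,(5,-65,142),(388.8,198.8)),(T,(-5,-65,142),(388.8,202)),
 (S,(5,-65,142),(163.8,122.5)),(S,(5,65,142),(196.8,138.8)),(S,(5,65,12),(198.8,167))],[.488,-.3,0])
out['rest']=show('rest',[(T,(80,40,18),(267.5,164.5)),(T,(80,-40,18),(292.5,158.8)),(T,(-80,40,18),(276.2,213.8)),(T,(-80,-40,18),(302.5,208.8)),
 (S,(80,-40,0),(202,218.8)),(S,(80,40,0),(226.2,228.8)),(S,(-80,40,18),(250,185))],[.55,-.09,r(10)])
def sp(*x): return tuple(seat(x)[0])
out['easel']=show('easel',[(S,sp(0,-44,80),(274,203)),(S,sp(0,44,80),(299,220)),(T,sp(0,35,80),(203,198)),(T,sp(0,-35,80),(229,204)),(S,sp(28,-60,14),(255,222.5))],[.58,.1,r(-14)])
np.save('pics/fit.npy',out,allow_pickle=True)
def box(x0,x1,y0,y1,z0,z1): 
    c=np.array([(x,y,z) for z in(z0,z1) for x,y in((x0,y0),(x1,y0),(x1,y1),(x0,y1))],float)
    return c,[(0,1),(1,2),(2,3),(3,0),(4,5),(5,6),(6,7),(7,4),(0,4),(1,5),(2,6),(3,7)]
M=[('caddy',box(-95,95,-30,30,0,10),0)]+[('caddy',box(x-17,x+17,-17,17,13,95),0) for x in(-62,0,62)]
M+=[('brush',box(-8,8,-32,32,175,213),0),('brush',box(-9,9,-29,29,151,177),0),('panel',box(-5,5,-65,65,12,142),0),
 ('rest',box(-80,80,-40,40,0,8),0),('rest',box(59,65,-40,40,8,25),0),('rest',box(-53,-43,-20,20,95,105),0),
 ('easel',box(-12,0,-44,-26,0,80),1),('easel',box(-12,0,26,44,0,80),1),('easel',box(0,28,-60,60,-8,0),1),('easel',box(28,34,-60,60,0,14),1)]
k=6
def tile(c,x,y,w,h,names):
    o=cv2.resize(cv2.cvtColor(caps[c]['img'],4)[y:y+h,x:x+w],(w*k,h*k),interpolation=cv2.INTER_CUBIC)
    for n,(P,E),s in M:
        if n not in names: continue
        q=((proj(caps[c],place(out[n],(seat(P) if s else P)/1e3))-(x,y)+.5)*k).astype(int)
        for a,b in E: cv2.line(o,q[a].tolist(),q[b].tolist(),(255,255,0) if n!='easel' else (255,255,255),1)
    return o
g=[tile(S,333,203,66,50,['caddy','brush']),tile(S,238,198,66,50,['easel']),tile(T,97,160,66,50,['caddy','brush']),tile(T,190,150,66,50,['easel'])]
import sys
if len(sys.argv)>1: cv2.imwrite(sys.argv[1],np.vstack([np.hstack(g[:2]),np.hstack(g[2:])]))
E
python3 fit1.py pics/o1.png
```

```text
caddy [0.495  0.3421] 14.0 [[-34.9, -1.3], [1.1, 0.0], [0.2, 1.1]]
brush [0.5566 0.3204] -39.0 [[-0.5, -2.1], [1.1, -1.9], [-2.8, -1.8], [-3.8, -2.8], [0.5, -4.9], [-0.7, -2.4], [2.3, -6.2], [-0.2, -4.6]]
panel [ 0.4911 -0.3042] -1.4 [[-0.4, 0.2], [-0.4, -0.4], [-0.4, -0.2], [-0.3, 0.2], [-1.4, -2.3], [-2.2, -0.4], [0.9, -0.3]]
rest [ 0.5536 -0.0919] 9.6 [[-0.2, -1.3], [-0.0, 0.0], [0.4, -0.3], [-0.2, 0.2], [-0.1, -0.1], [0.1, -0.1], [0.3, -0.9]]
easel [0.574  0.1067] -3.6 [[-0.6, -0.9], [1.9, -0.6], [1.0, -16.0], [-0.4, -20.6], [2.4, -0.5]]
```

View pics/o1.png

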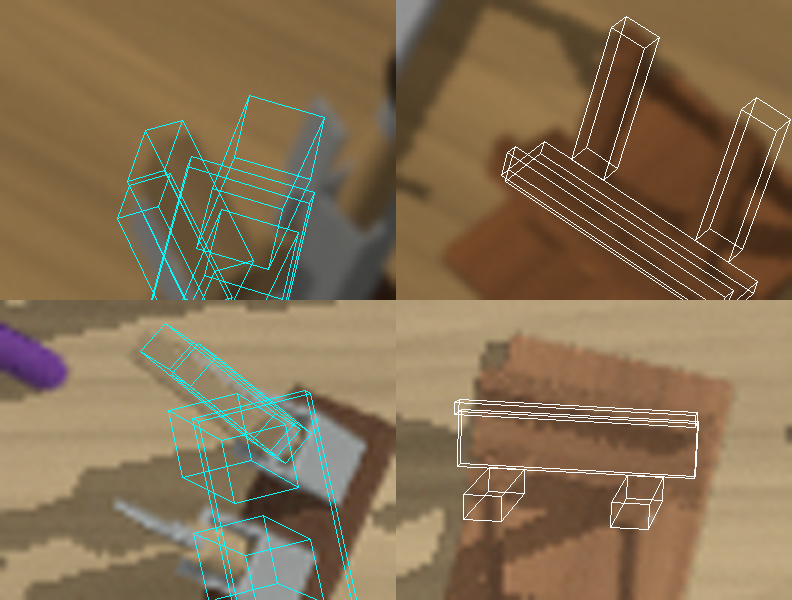

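Overlay: the brush box sits on the tan head in the top tile, and about 3 px high in the scene tile. The easel's top-view picks were wrong, and the caddy had a corner sign error. I'll start moving and refine with the wrist camera from close by.

Request:
send_rows(moves=[{"slide": [0.1, 0.05, -0.15], "turn": 0, "gripper": 0.45}, {"slide": [0.25, 0.12, -0.3], "turn": 0, "gripper": 0.45}, {"slide": [0.4, 0.2, -0.5], "turn": 0, "gripper": 0.45}, {"slide": [0.6, 0.27, -0.67], "turn": 0, "gripper": 0.45}, {"slide": [0.7, 0.32, -0.67], "turn": 0, "gripper": 0.45}], newtons=25)

```text
time_s: 1.82
tcp_pos: [0.3026, 0.5608, 0.3338]
eef_rot: [-179.5, -0.1, -18.6]
contact_force: [-0.3, 0.6, 1.5]
gripper_width: 0.0595
gripper_force: 0.0
```

Request:
send_rows(moves=[{"slide": [0.16, 0.07, 0], "turn": 0, "gripper": 0.45}, {"slide": [0.34, 0.15, 0], "turn": 0, "gripper": 0.45}, {"slide": [0.52, 0.23, 0], "turn": 0, "gripper": 0.45}, {"slide": [0.7, 0.32, 0], "turn": 0, "gripper": 0.45}, {"slide": [0.88, 0.4, 0], "turn": 0, "gripper": 0.45}])

```text
time_s: 2.23
tcp_pos: [0.4063, 0.4605, 0.3271]
eef_rot: [-180.0, 0.0, -18.6]
contact_force: [0.6, 1.1, 0.7]
gripper_width: 0.0396
gripper_force: 0.0
```

Request:
send_rows(moves=[{"slide": [0.18, 0.08, 0], "turn": 0, "gripper": 0.45}, {"slide": [0.34, 0.15, 0], "turn": 0, "gripper": 0.45}, {"slide": [0.5, 0.23, 0], "turn": 0, "gripper": 0.45}, {"slide": [0.6, 0.28, 0], "turn": 0, "gripper": 0.45}, {"slide": [0.62, 0.28, 0], "turn": 0, "gripper": 0.45}])

```text
time_s: 2.65
tcp_pos: [0.482, 0.39, 0.3271]
eef_rot: [180.0, -0.0, -18.8]
contact_force: [-0.4, 0.7, 1.4]
gripper_width: 0.0393
gripper_force: 0.0
```

Request:
send_rows(moves=[{"slide": [0, 0, 0], "turn": -0.08, "gripper": 0.45}, {"slide": [0, 0, 0], "turn": -0.16, "gripper": 0.45}, {"slide": [0, 0, 0], "turn": -0.24, "gripper": 0.45}, {"slide": [0, 0, 0], "turn": -0.32, "gripper": 0.45}, {"slide": [0, 0, 0], "turn": -0.4, "gripper": 0.45}])

```text
time_s: 3.07
tcp_pos: [0.48, 0.3926, 0.3269]
eef_rot: [-180.0, 0.0, 17.6]
contact_force: [0.1, -0.3, 0.8]
gripper_width: 0.0394
gripper_force: 0.0
```

Request:
send_rows(moves=[{"slide": [0, 0, 0], "turn": -0.08, "gripper": 0.45}, {"slide": [0, 0, 0], "turn": -0.16, "gripper": 0.45}, {"slide": [0, 0, 0], "turn": -0.24, "gripper": 0.45}, {"slide": [0, 0, 0], "turn": -0.32, "gripper": 0.45}, {"slide": [0, 0, 0], "turn": -0.4, "gripper": 0.45}])

```text
time_s: 3.48
tcp_pos: [0.48, 0.3926, 0.3269]
eef_rot: [-180.0, -0.0, 53.4]
contact_force: [-0.2, -0.2, -1.2]
gripper_width: 0.0394
gripper_force: 0.0
```

Run:
```python
from h import *
s=get_state()
d=optics.capture('wrist'); d['tcp']=s['tcp_pos']; np.save('pics/w1.npy',d,allow_pickle=True)
print(s['joints'],d['origin'],d['attitude'],d['intrinsics'][0][0],d['dist'])
cv2.imwrite('pics/w1.png',d['img'][:,:,::-1])
print([(round(q['p'],2),np.round(q['location'],3).tolist()) for q in optics.look_for('wrist','wide_brush')])
```

```text
[ 5.72979176e+01  1.27850623e+01  2.78820566e+00 -7.01372052e-03
 -7.99980027e+01  8.60859574e+01] [0.52243667 0.45068069 0.48500344] [ 1.64542560e+02 -3.59142225e-02 -3.65819280e+01] 325.319625634553 [-0.07883669  0.          0.          0.          0.        ]
[(0.92, [0.556, 0.331, 0.199]), (0.91, [0.599, 0.471, 0.198]), (0.77, [0.658, 0.352, 0.199])]
```

View pics/w1.png

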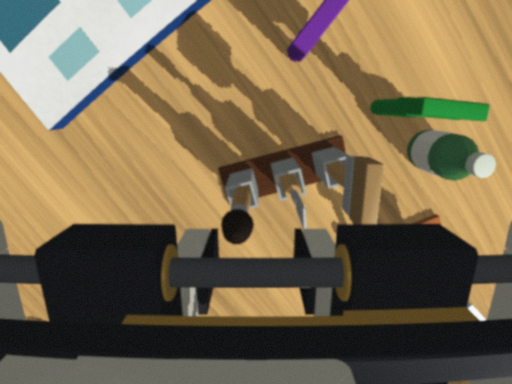

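The wrist view shows the brush's bristle top as a tan strip, x≈361–384 and y≈160–225, with its lower part hidden by the gripper. I'll compare it with the projected estimate.

```bash
cat > cmp.py <<'E'
from h import *
d=np.load('pics/w1.npy',allow_pickle=True).item()
caps=np.load('pics/caps.npy',allow_pickle=True).item(); caps['w']=d
for p in ([.5566,.3204,np.radians(-39)],):
    for z in (213,175): print(z,proj(d,place(p,np.array([(8,32,z),(-8,32,z),(-8,-32,z),(8,-32,z)])/1e3)).round(0).tolist())
g=cv2.cvtColor(d['img'],7).astype(int)
for v in (155,160,165,170,180,200,215): print(v,[tuple(int(c)//1 for c in d['img'][v,u]) for u in range(340,392,4)])
E
python3 cmp.py
```

```text
213 [[389.0, 169.0], [370.0, 168.0], [361.0, 237.0], [378.0, 238.0]]
175 [[373.0, 161.0], [357.0, 161.0], [349.0, 223.0], [365.0, 223.0]]
155 [(83, 82, 84), (88, 92, 89), (114, 105, 86), (149, 121, 84), (153, 123, 77), (171, 135, 88), (183, 147, 93), (180, 144, 90), (191, 155, 97), (200, 160, 101), (194, 155, 95), (194, 154, 99), (200, 159, 101)]
160 [(120, 122, 118), (97, 101, 99), (79, 81, 80), (82, 84, 83), (71, 57, 38), (76, 62, 41), (75, 60, 37), (77, 63, 42), (83, 66, 44), (141, 114, 70), (196, 159, 99), (194, 155, 98), (196, 159, 99)]
165 [(90, 74, 45), (86, 76, 59), (76, 79, 78), (84, 85, 81), (71, 58, 40), (69, 54, 37), (71, 56, 36), (138, 110, 70), (149, 119, 77), (151, 121, 79), (151, 124, 81), (197, 161, 101), (192, 155, 96)]
170 [(93, 73, 48), (90, 77, 58), (74, 75, 73), (82, 79, 73), (74, 61, 40), (69, 54, 33), (77, 59, 40), (150, 121, 79), (162, 130, 86), (164, 131, 86), (162, 133, 85), (198, 160, 98), (200, 162, 103)]
180 [(87, 69, 42), (83, 78, 70), (76, 77, 75), (80, 74, 64), (67, 56, 32), (69, 53, 32), (86, 69, 47), (160, 129, 86), (162, 130, 85), (160, 130, 85), (177, 145, 98), (193, 159, 101), (197, 158, 102)]
200 [(129, 103, 65), (79, 78, 76), (79, 82, 78), (69, 56, 39), (74, 61, 41), (70, 54, 34), (134, 106, 71), (162, 133, 85), (168, 138, 89), (180, 148, 101), (135, 111, 69), (101, 77, 47), (109, 88, 55)]
215 [(125, 100, 64), (194, 157, 98), (134, 113, 84), (73, 60, 39), (70, 55, 32), (78, 63, 41), (161, 131, 86), (167, 136, 90), (181, 149, 102), (189, 158, 110), (122, 96, 56), (125, 99, 62), (111, 90, 55)]
```

Request:
send_rows(moves=[{"slide": [-0.01, 0.15, 0], "turn": 0, "gripper": 0.45}, {"slide": [-0.03, 0.35, 0], "turn": 0, "gripper": 0.45}, {"slide": [-0.05, 0.55, 0], "turn": 0, "gripper": 0.45}, {"slide": [-0.06, 0.68, 0], "turn": 0, "gripper": 0.45}, {"slide": [-0.06, 0.68, 0], "turn": 0, "gripper": 0.45}])

```text
time_s: 4.0
tcp_pos: [0.5583, 0.3215, 0.3266]
eef_rot: [180.0, 0.0, 52.6]
contact_force: [-0.7, 0.7, 0.2]
gripper_width: 0.0393
gripper_force: 0.0
```

Request:
send_rows(moves=[{"slide": [0, 0, 0.1], "turn": 0, "gripper": 0.45}, {"slide": [0, 0, 0.22], "turn": 0, "gripper": 0.45}, {"slide": [0, 0, 0.35], "turn": 0, "gripper": 0.45}, {"slide": [0, 0, 0.45], "turn": 0, "gripper": 0.45}, {"slide": [0, 0, 0.5], "turn": 0, "gripper": 0.45}])

```text
time_s: 4.42
tcp_pos: [0.5553, 0.3235, 0.2497]
eef_rot: [-179.9, 0.2, 52.8]
contact_force: [-0.1, 0.4, -0.6]
gripper_width: 0.0393
gripper_force: 0.0
```

Run:
```python
from h import *
s=get_state(); print(s['tcp_pos'])
d=optics.capture('wrist'); np.save('pics/w2.npy',d,allow_pickle=True)
t=optics.capture('top')
o=np.zeros((384,1024,3),np.uint8); o[:,:512]=d['img']; c=cv2.resize(t['img'][135:231,85:213],(512,384),interpolation=cv2.INTER_CUBIC); o[:,512:]=c
cv2.imwrite('pics/w2.png',cv2.resize(o[:,:,::-1],(800,300)))
```

```text
[0.55528848 0.32350536 0.24968078]
```

View pics/w2.png

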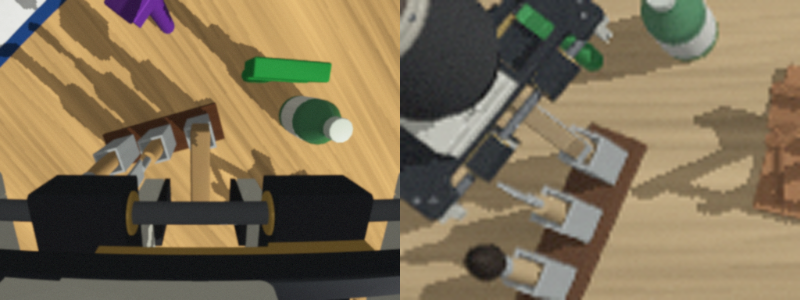

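The wrist picture shows the brush midway between the open fingers (x≈200 of 168–232), and the other tools are clear. Descending to grip.

Request:
send_rows(moves=[{"slide": [0, 0, 0.15], "turn": 0, "gripper": 0.45}, {"slide": [0, 0, 0.3], "turn": 0, "gripper": 0.45}, {"slide": [0, 0, 0.4], "turn": 0, "gripper": 0.45}, {"slide": [0, 0, 0.46], "turn": 0, "gripper": 0.45}, {"slide": [0, 0, 0.46], "turn": 0, "gripper": 0.45}])

```text
time_s: 4.93
tcp_pos: [0.5559, 0.3235, 0.182]
eef_rot: [-180.0, 0.1, 53.0]
contact_force: [-0.2, -0.9, -0.1]
gripper_width: 0.0395
gripper_force: 0.0
```

Request:
send_rows(moves=[{"slide": [0, 0, 0], "turn": 0, "gripper": 0}, {"slide": [0, 0, 0], "turn": 0, "gripper": 0}, {"slide": [0, 0, 0], "turn": 0, "gripper": 0}, {"slide": [0, 0, 0], "turn": 0, "gripper": 0}, {"slide": [0, 0, 0], "turn": 0, "gripper": 0}], newtons=25)

```text
time_s: 5.35
tcp_pos: [0.5566, 0.3241, 0.1841]
eef_rot: [180.0, -0.1, 53.0]
contact_force: [-0.7, 0.6, 3.2]
gripper_width: 0.016
gripper_force: 25.0
```

Request:
send_rows(moves=[{"slide": [0, 0, 0], "turn": 0, "gripper": 0}, {"slide": [0, 0, -0.03], "turn": 0, "gripper": 0}, {"slide": [0, 0, -0.1], "turn": 0, "gripper": 0}, {"slide": [0, 0, -0.2], "turn": 0, "gripper": 0}, {"slide": [0, 0, -0.3], "turn": 0, "gripper": 0}])

```text
time_s: 5.77
tcp_pos: [0.5562, 0.3233, 0.2288]
eef_rot: [180.0, 0.1, 53.0]
contact_force: [-0.5, 0.8, -0.7]
gripper_width: 0.0161
gripper_force: 25.0
```

Request:
send_rows(moves=[{"slide": [0, 0, -0.15], "turn": 0, "gripper": 0}, {"slide": [0, 0, -0.35], "turn": 0, "gripper": 0}, {"slide": [0, 0, -0.55], "turn": 0, "gripper": 0}, {"slide": [0, 0, -0.65], "turn": 0, "gripper": 0}, {"slide": [0, 0, -0.67], "turn": 0, "gripper": 0}])

```text
time_s: 6.18
tcp_pos: [0.5576, 0.3241, 0.3336]
eef_rot: [179.9, -0.3, 53.0]
contact_force: [-0.6, 0.8, -1.4]
gripper_width: 0.016
gripper_force: 25.0
```

Request:
send_rows(moves=[{"slide": [-0.1, 0.03, 0], "turn": 0, "gripper": 0}, {"slide": [-0.25, 0.08, 0], "turn": 0, "gripper": 0}, {"slide": [-0.42, 0.13, 0], "turn": 0, "gripper": 0}, {"slide": [-0.59, 0.18, 0], "turn": 0, "gripper": 0}, {"slide": [-0.75, 0.23, 0], "turn": 0, "gripper": 0}])

```text
time_s: 6.6
tcp_pos: [0.5152, 0.2116, 0.328]
eef_rot: [-180.0, 0.1, 53.0]
contact_force: [-0.2, 0.0, -0.9]
gripper_width: 0.016
gripper_force: 25.0
```

Request:
send_rows(moves=[{"slide": [-0.17, 0.05, 0], "turn": 0.07, "gripper": 0}, {"slide": [-0.34, 0.1, 0], "turn": 0.15, "gripper": 0}, {"slide": [-0.5, 0.15, 0], "turn": 0.23, "gripper": 0}, {"slide": [-0.63, 0.2, 0], "turn": 0.31, "gripper": 0}, {"slide": [-0.69, 0.22, 0], "turn": 0.38, "gripper": 0}])

```text
time_s: 7.02
tcp_pos: [0.479, 0.1082, 0.3286]
eef_rot: [180.0, 0.0, 18.4]
contact_force: [0.3, -0.1, -0.3]
gripper_width: 0.016
gripper_force: 25.0
```

Request:
send_rows(moves=[{"slide": [0, 0, 0], "turn": 0.05, "gripper": 0}, {"slide": [0, 0, 0], "turn": 0.1, "gripper": 0}, {"slide": [0, 0, 0], "turn": 0.1, "gripper": 0}, {"slide": [0, 0, 0], "turn": 0.1, "gripper": 0}, {"slide": [0, 0, 0], "turn": 0.1, "gripper": 0}])

```text
time_s: 7.43
tcp_pos: [0.4801, 0.1105, 0.3283]
eef_rot: [180.0, 0.0, 10.0]
contact_force: [0.5, -0.2, -1.3]
gripper_width: 0.0156
gripper_force: 25.0
```

Run:
```python
from h import *
d=optics.capture('wrist'); np.save('pics/w3.npy',d,allow_pickle=True); print(get_state()['tcp_pos'],get_state()['eef_rot'],d['origin'],d['attitude'])
cv2.imwrite('pics/w3.png',cv2.resize(d['img'][:,:,::-1],(800,600),interpolation=cv2.INTER_CUBIC))
```

```text
[0.48022738 0.11058288 0.32834823] [1.79990580e+02 2.72501625e-02 9.94027211e+00] [0.55045083 0.12360322 0.48634728] [ 1.64549540e+02 -7.76978305e-02 -8.00028651e+01]
```

View pics/w3.png

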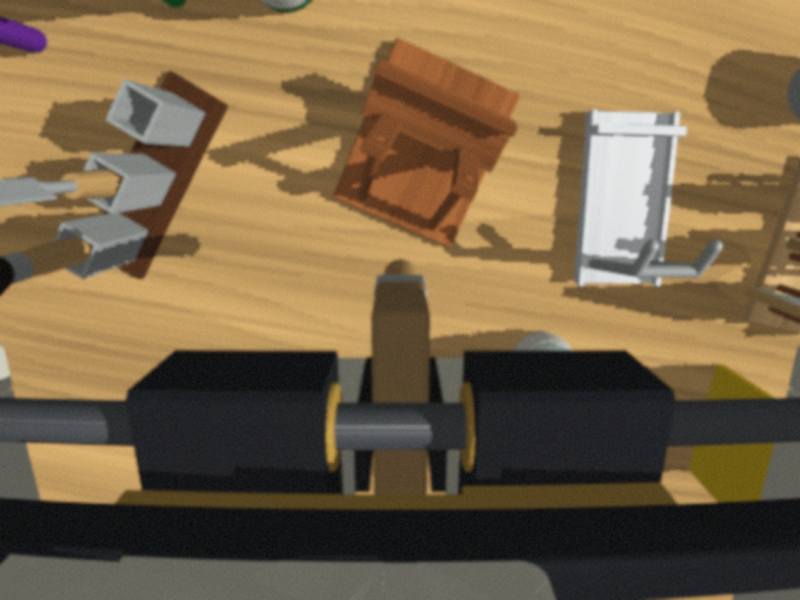

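The wrist view shows the easel at (335–519, 38–243), with its lip from (385,68) to (517,130). The rest's tray is at (577–680, 111–285), with the stop at (590–686,128) and the prong tips at (650,243) and (720,243). The brush hangs upright in the grip. I'll refit both.

```bash
cat > fit2.py <<'E'
from h import *
caps=np.load('pics/caps.npy',allow_pickle=True).item(); caps['w']=np.load('pics/w3.npy',allow_pickle=True).item()
W,T,S='w','top','scene'; k=.64; r=np.radians
def w(u,v): return (u*k-.2,v*k-.2)
pk=[(W,(80,40,8),w(590,111)),(W,(80,-40,8),w(679,112)),(W,(-80,40,8),w(577,284)),(W,(-25,23,119),w(650,241)),(W,(-25,-23,119),w(719,241)),
 (T,(80,40,8),(267.5,164.5)),(T,(80,-40,8),(292.5,158.8)),(T,(-80,40,8),(276.2,213.8)),(T,(-80,-40,8),(302.5,208.8)),(S,(80,-40,0),(202,218.8)),(S,(80,40,0),(226.2,228.8))]
p,e=fit(pk,[.55,-.09,.17],caps); print('rest',p[:2].round(4),np.degrees(p[2]).round(1),e.tolist()); rest=p
eb=[(W,75,60,w(398,38)),(W,75,-60,w(519,95)),(W,-75,-60,w(452,243)),(W,-75,60,w(335,195)),(T,75,60,(210,155.5)),(T,75,-60,(246.2,163.8)),(T,-75,-60,(236.2,208.8)),(T,-75,60,(198,200.5))]
lp=[(W,(31,60,14),w(385,68)),(W,(31,-60,14),w(516,128)),(S,(31,-60,14),(256,222)),(W,(0,35,80),w(380,140)),(W,(0,-35,80),w(468,178)),(S,(0,-35,80),(277,203.5)),(S,(0,35,80),(298,220))]
def f(p):
    o=[proj(caps[c],place(p,np.array((p[3]*1e3+x,y,12))/1e3))[0]-uv for c,x,y,uv in eb]
    o+=[proj(caps[c],place(p,seat(X)/1e3))[0]-uv for c,X,uv in lp]
    return np.concatenate(o)
q=least_squares(f,[.58,.1,-.24,0],loss='soft_l1').x; print('easel',q[:2].round(4),np.degrees(q[2]).round(1),q[3].round(3),f(q).reshape(-1,2).round(1).tolist())
np.save('pics/fit2.npy',dict(rest=rest,easel=q),allow_pickle=True)
def box(x0,x1,y0,y1,z0,z1): 
    return np.array([(x,y,z) for z in(z0,z1) for x,y in((x0,y0),(x1,y0),(x1,y1),(x0,y1))],float)
E=[(0,1),(1,2),(2,3),(3,0),(4,5),(5,6),(6,7),(7,4),(0,4),(1,5),(2,6),(3,7)]
M=[(rest,box(-80,80,-40,40,0,8)),(rest,box(59,65,-40,40,8,25)),(rest,box(-53,-43,-20,20,95,105))]
M+=[(q,seat(b)) for b in (box(-12,0,-44,-26,0,80),box(-12,0,26,44,0,80),box(28,34,-60,60,0,14),box(0,28,-60,60,0,0))]
def tile(c,x,y,w_,h,kk):
    o=cv2.resize(cv2.cvtColor(caps[c]['img'],4)[y:y+h,x:x+w_],None,fx=kk,fy=kk,interpolation=cv2.INTER_CUBIC)
    for p,P in M:
        u=((proj(caps[c],place(p,P/1e3))-(x,y)+.5)*kk).astype(int)
        for a,b in E: cv2.line(o,u[a].tolist(),u[b].tolist(),(255,255,0),1)
    return o
a=tile(W,205,15,200,150,4)[:600,:]; a=cv2.resize(tile(W,205,15,260,180,3),(780,540))
s=tile(S,238,198,65,45,4); a[0:180,520:780]=s
cv2.imwrite('pics/o2.png',a)
E
python3 fit2.py
```

```text
rest [ 0.5569 -0.092 ] 10.2 [[0.7, -0.4], [-2.0, 0.5], [0.3, -0.8], [3.8, 2.3], [-3.1, 2.6], [-0.5, -1.4], [-0.6, -0.3], [0.5, -0.9], [-0.4, -0.7], [-0.6, 0.9], [-0.2, 0.7]]
easel [0.5825 0.1   ] -13.1 -0.013 [[-0.6, -1.3], [1.9, -0.7], [0.0, 3.1], [-1.1, 1.4], [-1.2, -1.1], [-0.3, -1.2], [-1.2, 0.2], [-0.8, 0.1], [-4.9, -1.0], [1.2, 1.6], [-1.7, -1.7], [-0.7, 0.2], [1.7, 1.8], [-1.9, 1.0], [-4.0, 1.2]]
```

View pics/o2.png

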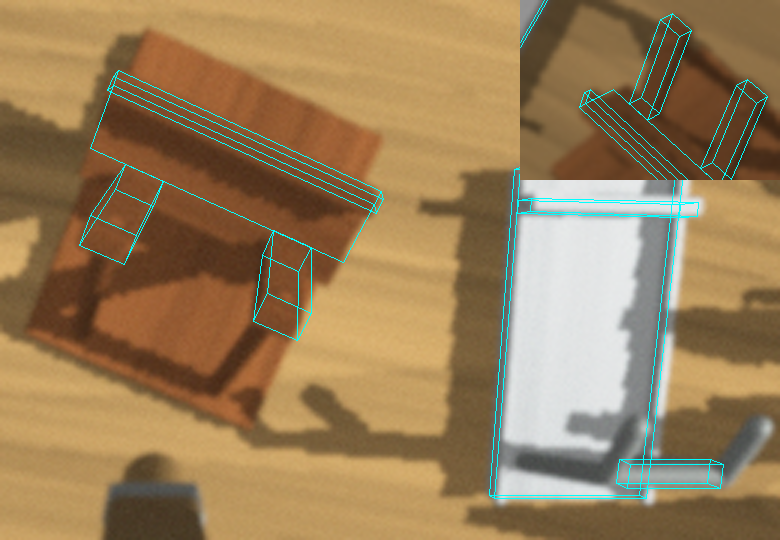

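The overlay agrees well: the lip, uprights, tray, stop and fork bar line up within about 3 mm. Rest at (0.557,−0.092), yaw 10.2°; easel at (0.5825,0.100), yaw −13.1°. Since the tool always points down, I'll lay the brush in by pulling its handle against the fork bar, so it pivots in the pads.

Request:
send_rows(moves=[{"slide": [0.02, 0.12, 0], "turn": 0, "gripper": 0}, {"slide": [0.05, 0.28, 0], "turn": 0, "gripper": 0}, {"slide": [0.08, 0.46, 0], "turn": 0, "gripper": 0}, {"slide": [0.11, 0.64, 0], "turn": 0, "gripper": 0}, {"slide": [0.14, 0.82, 0], "turn": 0, "gripper": 0}])

```text
time_s: 7.9
tcp_pos: [0.5222, -0.008, 0.3285]
eef_rot: [180.0, 0.0, 10.0]
contact_force: [0.3, 0.7, -1.1]
gripper_width: 0.0159
gripper_force: 25.0
```

Request:
send_rows(moves=[{"slide": [0.03, 0.18, 0], "turn": 0, "gripper": 0}, {"slide": [0.06, 0.34, 0], "turn": 0, "gripper": 0}, {"slide": [0.08, 0.48, 0], "turn": 0, "gripper": 0}, {"slide": [0.1, 0.58, 0], "turn": 0, "gripper": 0}, {"slide": [0.1, 0.6, 0], "turn": 0, "gripper": 0}])

```text
time_s: 8.32
tcp_pos: [0.5527, -0.0951, 0.3278]
eef_rot: [180.0, 0.1, 9.8]
contact_force: [0.1, 0.2, -1.0]
gripper_width: 0.0157
gripper_force: 25.0
```

Request:
send_rows(moves=[{"slide": [0, 0, 0.12], "turn": 0, "gripper": 0}, {"slide": [0, 0, 0.3], "turn": 0, "gripper": 0}, {"slide": [0, 0, 0.5], "turn": 0, "gripper": 0}, {"slide": [0, 0, 0.6], "turn": 0, "gripper": 0}, {"slide": [0, 0, 0.6], "turn": 0, "gripper": 0}])

```text
time_s: 8.73
tcp_pos: [0.5497, -0.0927, 0.2345]
eef_rot: [-179.9, 0.4, 9.9]
contact_force: [-0.9, 0.7, -1.3]
gripper_width: 0.0158
gripper_force: 25.0
```

Run:
```python
from h import *
p=np.load('pics/fit2.npy',allow_pickle=True).item()['rest']
x=[np.r_[(s:=get_state())['tcp_pos'],s['eef_rot'][2]]]; d=x[0]
c,s=np.cos(p[2]),np.sin(p[2]); e=d[:2]-p[:2]
print(d,'in rest',c*e[0]+s*e[1],-s*e[0]+c*e[1])
```

```text
[ 0.5497279  -0.09265726  0.23454961  9.86785271] in rest -0.007227741290184504 0.0006017960620716978
```

Request:
send_rows(moves=[{"slide": [0, 0, 0.1], "turn": 0, "gripper": 0}, {"slide": [0, 0, 0.2], "turn": 0, "gripper": 0}, {"slide": [0, 0, 0.27], "turn": 0, "gripper": 0}, {"slide": [0, 0, 0.29], "turn": 0, "gripper": 0}, {"slide": [0, 0, 0.29], "turn": 0, "gripper": 0}], newtons=12)

```text
time_s: 9.15
tcp_pos: [0.552, -0.0931, 0.195]
eef_rot: [180.0, 0.0, 9.9]
contact_force: [0.2, -0.0, -1.5]
gripper_width: 0.0157
gripper_force: 12.0
```

Request:
send_rows(moves=[{"slide": [-0.06, 0, 0], "turn": 0, "gripper": 0}, {"slide": [-0.13, 0, 0], "turn": 0, "gripper": 0}, {"slide": [-0.18, 0, 0], "turn": 0, "gripper": 0}, {"slide": [-0.24, 0, 0.01], "turn": 0, "gripper": 0}, {"slide": [-0.3, 0, 0.02], "turn": 0, "gripper": 0}])

```text
time_s: 9.57
tcp_pos: [0.5077, -0.101, 0.1931]
eef_rot: [180.0, -0.2, 9.8]
contact_force: [1.9, -0.4, 0.4]
gripper_width: 0.0156
gripper_force: 12.0
```

Request:
send_rows(moves=[{"slide": [-0.04, 0, 0.015], "turn": 0, "gripper": 0}, {"slide": [-0.08, 0, 0.035], "turn": 0, "gripper": 0}, {"slide": [-0.115, 0, 0.06], "turn": 0, "gripper": 0}, {"slide": [-0.15, 0, 0.11], "turn": 0, "gripper": 0}, {"slide": [-0.18, 0, 0.165], "turn": 0, "gripper": 0}])

```text
time_s: 9.98
tcp_pos: [0.481, -0.1056, 0.167]
eef_rot: [180.0, -0.1, 9.8]
contact_force: [1.2, 0.8, 2.3]
gripper_width: 0.0157
gripper_force: 12.0
```

Run:
```python
from h import *
d=optics.capture('scene')
cv2.imwrite('pics/s3.png',cv2.resize(d['img'][130:230,180:300,::-1],(720,600),interpolation=cv2.INTER_CUBIC))
```

```text
(no output)
```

View pics/s3.png

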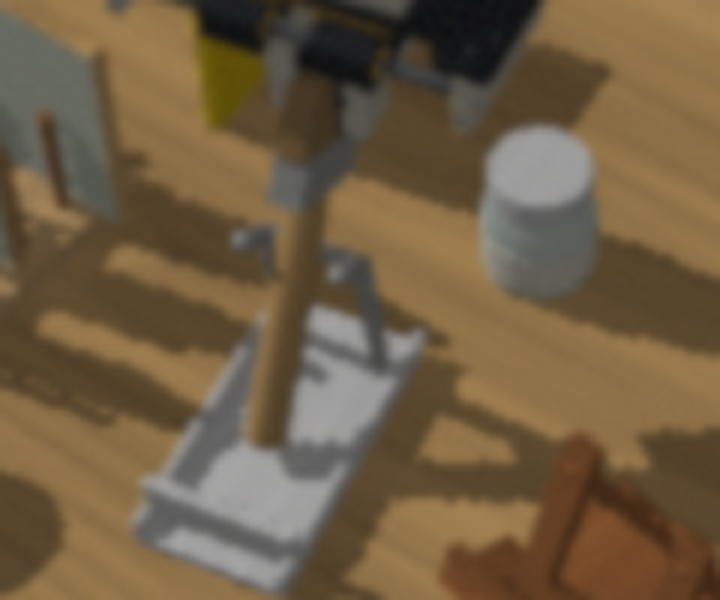

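The picture shows the brush between the prongs, handle end at (270,440) inside the tray, pivoting as planned. Lowering further, then release.

Request:
send_rows(moves=[{"slide": [-0.005, 0, 0.04], "turn": 0, "gripper": 0}, {"slide": [-0.01, 0, 0.08], "turn": 0, "gripper": 0}, {"slide": [-0.01, 0, 0.12], "turn": 0, "gripper": 0}, {"slide": [-0.01, 0, 0.15], "turn": 0, "gripper": 0}, {"slide": [-0.01, 0, 0.15], "turn": 0, "gripper": 0}])

```text
time_s: 10.45
tcp_pos: [0.479, -0.1059, 0.1436]
eef_rot: [-180.0, 0.1, 9.8]
contact_force: [1.1, -0.6, -0.2]
gripper_width: 0.0159
gripper_force: 12.0
```

Request:
send_rows(moves=[{"slide": [0, 0, 0.015], "turn": 0, "gripper": 0}, {"slide": [0, 0, 0.025], "turn": 0, "gripper": 0}, {"slide": [0, 0, 0.025], "turn": 0, "gripper": 0}, {"slide": [0, 0, 0.025], "turn": 0, "gripper": 0}, {"slide": [0, 0, 0.025], "turn": 0, "gripper": 0}], newtons=5)

```text
time_s: 10.87
tcp_pos: [0.4793, -0.1057, 0.1407]
eef_rot: [-180.0, 0.0, 9.8]
contact_force: [0.8, -0.3, -0.9]
gripper_width: 0.016
gripper_force: 5.0
```

Request:
send_rows(moves=[{"slide": [0, 0, 0], "turn": 0, "gripper": 0.2}, {"slide": [0, 0, 0], "turn": 0, "gripper": 0.25}, {"slide": [0, 0, 0], "turn": 0, "gripper": 0.3}, {"slide": [0, 0, 0], "turn": 0, "gripper": 0.4}, {"slide": [0, 0, 0], "turn": 0, "gripper": 0.5}])

```text
time_s: 11.28
tcp_pos: [0.4797, -0.1057, 0.1411]
eef_rot: [-180.0, -0.0, 9.8]
contact_force: [0.6, -0.1, -0.1]
gripper_width: 0.0344
gripper_force: 0.0
```

Request:
send_rows(moves=[{"slide": [0, 0, -0.1], "turn": 0, "gripper": 0.5}, {"slide": [0, 0, -0.3], "turn": 0, "gripper": 0.5}, {"slide": [0, 0, -0.5], "turn": 0, "gripper": 0.5}, {"slide": [0, 0, -0.75], "turn": 0, "gripper": 0.45}, {"slide": [0, 0, -1.0], "turn": 0, "gripper": 0.35}])

```text
time_s: 11.7
tcp_pos: [0.479, -0.1058, 0.2925]
eef_rot: [-180.0, 0.1, 9.8]
contact_force: [1.3, 0.2, -0.2]
gripper_width: 0.0371
gripper_force: 0.0
```

Run:
```python
from h import *
p=np.load('pics/fit2.npy',allow_pickle=True).item()['rest']
print(get_state()['tcp_pos'])
c,s=np.cos(p[2]),np.sin(p[2])
R=lambda x:[round(c*(x[0]-p[0])+s*(x[1]-p[1]),3),round(-s*(x[0]-p[0])+c*(x[1]-p[1]),3),round(x[2],3)]
for n in ['top','scene','wrist']:
    d=optics.capture(n)
    print(n,[(round(q['p'],2),R(q['location'])) for q in optics.look_for(n,'wide_brush')])
    if n!='wrist':
        for k in ('sq','rk'): pass
    np.save(f'pics/{n}_b.npy',d,allow_pickle=True)
    a=np.radians(40); dr=np.array([-np.sin(a),0,np.cos(a)]); ft=np.array([.048,0,.016])
    print(proj(d,place(p,[ft,ft+.125*dr,ft+.2*dr])).round(0).tolist())
print([np.round(q['location'],3).tolist() for q in optics.look_for('wrist','square_panel')])
```

```text
[ 0.47900924 -0.10581786  0.29247348]
top [(0.57, [np.float64(0.18), np.float64(0.407), 0.17]), (0.57, [np.float64(0.148), np.float64(0.541), 0.172])]
[[282.0, 170.0], [289.0, 190.0], [294.0, 204.0]]
scene [(0.89, [np.float64(-0.029), np.float64(0.004), 0.113]), (0.66, [np.float64(0.192), np.float64(0.405), 0.176]), (0.57, [np.float64(0.16), np.float64(0.542), 0.177]), (0.39, [np.float64(0.063), np.float64(0.19), 0.061])]
[[218.0, 213.0], [229.0, 172.0], [235.0, 147.0]]
wrist [(0.57, [np.float64(-0.037), np.float64(-0.002), 0.152])]
[[256.0, 61.0], [256.0, 131.0], [256.0, 191.0]]
[[0.5, -0.288, 0.129], [0.501, -0.438, 0.033]]
```

Request:
send_rows(moves=[{"slide": [-0.01, 0.15, 0], "turn": 0.05, "gripper": 0.35}, {"slide": [-0.03, 0.35, 0], "turn": 0.13, "gripper": 0.35}, {"slide": [-0.05, 0.6, 0], "turn": 0.21, "gripper": 0.35}, {"slide": [-0.07, 0.85, 0], "turn": 0.29, "gripper": 0.35}, {"slide": [-0.085, 0.96, 0], "turn": 0.37, "gripper": 0.35}])

```text
time_s: 12.47
tcp_pos: [0.4912, -0.2528, 0.2893]
eef_rot: [179.9, 0.2, -23.7]
contact_force: [0.7, 0.8, 0.5]
gripper_width: 0.0308
gripper_force: 0.0
```

Request:
send_rows(moves=[{"slide": [0, 0, 0], "turn": 0.08, "gripper": 0.35}, {"slide": [0, 0, 0], "turn": 0.16, "gripper": 0.35}, {"slide": [0, 0, 0], "turn": 0.24, "gripper": 0.35}, {"slide": [0, 0, 0], "turn": 0.32, "gripper": 0.35}, {"slide": [0, 0, 0], "turn": 0.39, "gripper": 0.35}])

```text
time_s: 12.88
tcp_pos: [0.4911, -0.2499, 0.2895]
eef_rot: [179.9, 0.1, -58.8]
contact_force: [-0.4, 0.5, 0.5]
gripper_width: 0.0307
gripper_force: 0.0
```

Request:
send_rows(moves=[{"slide": [0, 0, 0], "turn": 0.08, "gripper": 0.35}, {"slide": [0, 0, 0], "turn": 0.16, "gripper": 0.35}, {"slide": [0, 0, 0], "turn": 0.24, "gripper": 0.35}, {"slide": [0, 0, 0], "turn": 0.32, "gripper": 0.35}, {"slide": [0, 0, 0], "turn": 0.36, "gripper": 0.35}])

```text
time_s: 13.3
tcp_pos: [0.4911, -0.2497, 0.2895]
eef_rot: [179.8, 0.0, -91.2]
contact_force: [0.1, 0.5, 0.4]
gripper_width: 0.0308
gripper_force: 0.0
```

Run:
```python
from h import *
s=get_state(); print(s['tcp_pos'],s['eef_rot'],s['joints'])
d=optics.capture('wrist'); np.save('pics/w4.npy',d,allow_pickle=True)
print([(round(q['p'],2),np.round(q['location'],3).tolist()) for q in optics.look_for('wrist','square_panel')])
p=[.4911,-.3042,np.radians(-1.4)]
print(proj(d,place(p,np.array([(5,65,142),(-5,65,142),(-5,-65,142),(5,-65,142)])/1e3)).round(1).tolist())
for y in (20,-10,-30,-50,-70):
    X=np.arange(-24,25,2)
    q=proj(d,place(p,np.array([(x,y,142) for x in X])/1e3))
    v=[cv2.getRectSubPix(d['img'],(1,1),(float(a),float(b)))[0,0].tolist() for a,b in q]
    print(y,q[0].round(0),' '.join(f'{x}:{c[0]},{c[2]}' for x,c in zip(X,v)))
```

```text
[ 0.49109974 -0.2497213   0.28953894] [ 1.79844918e+02  2.31152963e-02 -9.12432489e+01] [-6.58638983e+00  6.88283046e+00 -9.20355695e+00 -8.91585917e-03
 -7.40701738e+01  5.34563096e+00]
[(0.95, [0.349, -0.254, 0.11]), (0.88, [0.492, -0.434, 0.044]), (0.86, [0.497, -0.306, 0.14])]
[[248.7, 191.6], [259.0, 191.6], [259.8, 49.0], [248.4, 48.9]]
20 [280. 145.] -24:102,50 -22:98,47 -20:100,52 -18:114,62 -16:118,65 -14:116,63 -12:114,60 -10:89,40 -8:75,27 -6:76,27 -4:109,50 -2:164,81 0:176,88 2:173,84 4:171,84 6:157,85 8:129,54 10:143,46 12:159,66 14:189,103 16:185,102 18:133,71 20:114,61 22:116,61 24:117,62
-10 [280. 113.] -24:117,55 -22:98,47 -20:105,54 -18:119,64 -16:119,64 -14:119,64 -12:118,65 -10:118,63 -8:120,65 -6:119,64 -4:132,69 -2:167,81 0:174,85 2:173,85 4:171,87 6:161,95 8:146,86 10:187,105 12:202,114 14:200,113 16:200,112 18:198,112 20:200,113 22:186,104 24:131,72
-30 [281.  90.] -24:162,80 -22:140,68 -20:126,67 -18:116,62 -16:117,64 -14:115,64 -12:113,62 -10:108,57 -8:79,36 -6:85,41 -4:121,62 -2:165,79 0:172,86 2:166,81 4:164,81 6:145,85 8:91,48 10:94,47 12:113,62 14:113,62 16:115,61 18:111,60 20:115,62 22:114,59 24:115,63
-50 [281.  67.] -24:164,79 -22:167,82 -20:173,84 -18:175,86 -16:151,72 -14:98,48 -12:99,49 -10:101,48 -8:104,50 -6:105,51 -4:131,64 -2:181,90 0:183,92 2:178,87 4:171,85 6:147,84 8:108,56 10:104,50 12:107,53 14:106,52 16:103,48 18:106,51 20:110,53 22:109,53 24:109,53
-70 [281.  43.] -24:154,73 -22:169,83 -20:175,86 -18:175,87 -16:177,88 -14:166,82 -12:147,71 -10:102,48 -8:99,48 -6:99,49 -4:108,51 -2:103,51 0:102,49 2:99,49 4:97,47 6:101,51 8:103,51 10:106,51 12:105,51 14:107,53 16:105,49 18:107,51 20:107,51 22:111,55 24:108,52
```

Request:
send_rows(moves=[{"slide": [0.1, -0.01, 0], "turn": 0, "gripper": 0.35}, {"slide": [0.25, -0.02, 0], "turn": 0, "gripper": 0.35}, {"slide": [0.36, -0.02, 0.05], "turn": 0, "gripper": 0.35}, {"slide": [0.36, -0.02, 0.2], "turn": 0, "gripper": 0.35}, {"slide": [0.36, -0.02, 0.4], "turn": 0, "gripper": 0.35}])

```text
time_s: 13.82
tcp_pos: [0.4946, -0.3052, 0.2314]
eef_rot: [-179.8, -0.1, -90.7]
contact_force: [1.0, 0.2, -0.3]
gripper_width: 0.0307
gripper_force: 0.0
```

Request:
send_rows(moves=[{"slide": [0, 0, 0.2], "turn": 0, "gripper": 0.35}, {"slide": [0, 0, 0.4], "turn": 0, "gripper": 0.35}, {"slide": [0, 0, 0.6], "turn": 0, "gripper": 0.35}, {"slide": [0, 0, 0.74], "turn": 0, "gripper": 0.35}, {"slide": [0, 0, 0.79], "turn": 0, "gripper": 0.35}])

```text
time_s: 14.23
tcp_pos: [0.4912, -0.303, 0.1082]
eef_rot: [179.6, 0.1, -90.7]
contact_force: [-0.8, 0.2, -0.2]
gripper_width: 0.0308
gripper_force: 0.0
```

Request:
send_rows(moves=[{"slide": [0, 0, 0], "turn": 0, "gripper": 0}, {"slide": [0, 0, 0], "turn": 0, "gripper": 0}, {"slide": [0, 0, 0], "turn": 0, "gripper": 0}, {"slide": [0, 0, 0], "turn": 0, "gripper": 0}, {"slide": [0, 0, 0], "turn": 0, "gripper": 0}], newtons=20)

```text
time_s: 14.65
tcp_pos: [0.4944, -0.3042, 0.1141]
eef_rot: [-179.9, -0.0, -90.8]
contact_force: [-0.5, 0.5, 4.6]
gripper_width: 0.0099
gripper_force: 19.9
```

Request:
send_rows(moves=[{"slide": [0, 0, -0.03], "turn": 0, "gripper": 0}, {"slide": [0, 0, -0.12], "turn": 0, "gripper": 0}, {"slide": [0, 0, -0.25], "turn": 0, "gripper": 0}, {"slide": [0, 0, -0.4], "turn": 0, "gripper": 0}, {"slide": [0, 0, -0.55], "turn": 0, "gripper": 0}])

```text
time_s: 15.07
tcp_pos: [0.4936, -0.3037, 0.1964]
eef_rot: [-180.0, 0.0, -90.8]
contact_force: [0.7, 0.1, -1.2]
gripper_width: 0.01
gripper_force: 20.0
```

Request:
send_rows(moves=[{"slide": [0, 0, -0.2], "turn": 0, "gripper": 0}, {"slide": [0, 0, -0.4], "turn": 0, "gripper": 0}, {"slide": [0, 0, -0.65], "turn": 0, "gripper": 0}, {"slide": [0, 0, -0.85], "turn": 0, "gripper": 0}, {"slide": [0, 0, -0.95], "turn": 0, "gripper": 0}])

```text
time_s: 15.48
tcp_pos: [0.4946, -0.3045, 0.3431]
eef_rot: [-179.6, -0.1, -90.8]
contact_force: [-0.1, 0.0, -0.7]
gripper_width: 0.0099
gripper_force: 20.0
```

```bash
cat > tgt.py <<'E'
from h import *
import sys
# usage: tgt.py seat-horizontal-x(mm) z(m) : TCP in easel frame (x outward horiz, y=0)
q=np.load('pics/fit2.npy',allow_pickle=True).item()['easel']
s=get_state(); t=s['tcp_pos']; psi=np.radians(s['eef_rot'][2])
g=place(q,[[float(sys.argv[1])/1e3,0,float(sys.argv[2])]])[0]; d=g-t
c,n=np.cos(q[2]),np.sin(q[2]); e=t-np.r_[q[:2],0]
print('tcp',t.round(4),'in easel',(c*e[0]+n*e[1]).round(4),(-n*e[0]+c*e[1]).round(4),'yaw',np.degrees(psi).round(1),'force',s['contact_force'],'w',s['gripper_width'])
print('target',g.round(4),'slide',np.round(np.array([np.cos(psi)*d[0]+np.sin(psi)*d[1],np.sin(psi)*d[0]-np.cos(psi)*d[1],-d[2]])/.15,3),'turn',round((np.degrees(psi)-(np.degrees(q[2])-90))/90,3))
E
python3 tgt.py 9.5 0.335
```

```text
tcp [ 0.4946 -0.3045  0.3431] in easel 0.0062 -0.4139 yaw -90.8 force [-0.14445774  0.00351266 -0.69590579] w 0.009903746796138826
target [0.5918 0.0979 0.335 ] slide [-2.691 -0.609  0.054] turn 0.137
```

Request:
send_rows(moves=[{"slide": [-0.12, -0.03, 0], "turn": 0, "gripper": 0}, {"slide": [-0.3, -0.07, 0], "turn": 0, "gripper": 0}, {"slide": [-0.5, -0.11, 0], "turn": 0, "gripper": 0}, {"slide": [-0.7, -0.16, 0], "turn": 0, "gripper": 0}, {"slide": [-0.92, -0.2, 0], "turn": 0, "gripper": 0}])

```text
time_s: 15.9
tcp_pos: [0.5258, -0.1652, 0.3382]
eef_rot: [-179.9, 0.0, -90.9]
contact_force: [-0.0, -1.0, -1.4]
gripper_width: 0.0102
gripper_force: 20.0
```

Request:
send_rows(moves=[{"slide": [-0.2, -0.05, 0], "turn": 0, "gripper": 0}, {"slide": [-0.4, -0.09, 0], "turn": 0, "gripper": 0}, {"slide": [-0.6, -0.13, 0], "turn": 0, "gripper": 0}, {"slide": [-0.8, -0.18, 0], "turn": 0, "gripper": 0}, {"slide": [-0.98, -0.22, 0], "turn": 0, "gripper": 0}])

```text
time_s: 16.32
tcp_pos: [0.561, -0.0179, 0.3383]
eef_rot: [-179.9, 0.0, -90.8]
contact_force: [1.1, 0.2, -1.1]
gripper_width: 0.0098
gripper_force: 20.0
```

Request:
send_rows(moves=[{"slide": [-0.18, -0.04, 0], "turn": 0.03, "gripper": 0}, {"slide": [-0.36, -0.08, 0], "turn": 0.06, "gripper": 0}, {"slide": [-0.52, -0.12, 0], "turn": 0.1, "gripper": 0}, {"slide": [-0.65, -0.15, 0], "turn": 0.137, "gripper": 0}, {"slide": [-0.7, -0.16, 0], "turn": 0.137, "gripper": 0}])

```text
time_s: 16.73
tcp_pos: [0.5867, 0.0873, 0.3376]
eef_rot: [180.0, 0.0, -103.2]
contact_force: [0.1, 0.3, -0.6]
gripper_width: 0.0101
gripper_force: 20.0
```

Request:
send_rows(moves=[{"slide": [0, 0, 0], "turn": 0, "gripper": 0}, {"slide": [0, 0, 0.1], "turn": 0, "gripper": 0}, {"slide": [0, 0, 0.25], "turn": 0, "gripper": 0}, {"slide": [0, 0, 0.4], "turn": 0, "gripper": 0}, {"slide": [0, 0, 0.45], "turn": 0, "gripper": 0}])

```text
time_s: 17.15
tcp_pos: [0.5847, 0.0837, 0.2672]
eef_rot: [179.8, -0.1, -103.1]
contact_force: [-0.4, 0.2, -2.2]
gripper_width: 0.0101
gripper_force: 20.0
```

```bash
python3 tgt.py 9.5 0.185
```

```text
tcp [0.5847 0.0837 0.2672] in easel 0.0059 -0.0154 yaw -103.1 force [-0.40859558  0.17870273 -2.20184123] w 0.010107353432270708
target [0.5918 0.0979 0.185 ] slide [-0.103 -0.024  0.548] turn -0.0
```

Request:
send_rows(moves=[{"slide": [-0.06, -0.01, 0.05], "turn": 0, "gripper": 0}, {"slide": [-0.1, -0.02, 0.15], "turn": 0, "gripper": 0}, {"slide": [-0.1, -0.02, 0.3], "turn": 0, "gripper": 0}, {"slide": [-0.1, -0.02, 0.45], "turn": 0, "gripper": 0}, {"slide": [-0.1, -0.02, 0.5], "turn": 0, "gripper": 0}])

```text
time_s: 17.57
tcp_pos: [0.5919, 0.0985, 0.1929]
eef_rot: [179.9, -0.1, -103.2]
contact_force: [-1.7, -0.0, -1.3]
gripper_width: 0.0096
gripper_force: 20.0
```

```bash
python3 - <<'E'
from h import *
d=optics.capture('wrist'); print([(round(q['p'],2),np.round(q['location'],3).tolist()) for q in optics.look_for('wrist','square_panel')])
E
python3 tgt.py 9.5 0.155
```

```text
[(0.68, [0.588, 0.066, 0.221])]
tcp [0.5925 0.0984 0.1944] in easel 0.0102 0.0007 yaw -103.2 force [ 0.17495631  0.0667979  -0.48310201] w 0.009900484168290138
target [0.5918 0.0979 0.155 ] slide [0.004 0.004 0.263] turn -0.0
```

Request:
send_rows(moves=[{"slide": [0, 0, 0.06], "turn": 0, "gripper": 0}, {"slide": [0, 0, 0.12], "turn": 0, "gripper": 0}, {"slide": [0, 0, 0.17], "turn": 0, "gripper": 0}, {"slide": [0, 0, 0.2], "turn": 0, "gripper": 0}, {"slide": [0, 0, 0.2], "turn": 0, "gripper": 0}])

```text
time_s: 18.08
tcp_pos: [0.5923, 0.0985, 0.1639]
eef_rot: [179.9, -0.1, -103.2]
contact_force: [-1.3, 0.1, -1.5]
gripper_width: 0.0099
gripper_force: 20.0
```

Request:
send_rows(moves=[{"slide": [0, 0, 0.01], "turn": 0, "gripper": 0}, {"slide": [0, 0, 0.02], "turn": 0, "gripper": 0}, {"slide": [0, 0, 0.03], "turn": 0, "gripper": 0}, {"slide": [0, 0, 0.04], "turn": 0, "gripper": 0}, {"slide": [0, 0, 0.04], "turn": 0, "gripper": 0}])

```text
time_s: 18.5
tcp_pos: [0.5927, 0.0987, 0.1589]
eef_rot: [180.0, -0.0, -103.2]
contact_force: [-0.1, 0.7, -2.3]
gripper_width: 0.0096
gripper_force: 20.0
```

Request:
send_rows(moves=[{"slide": [0, 0, 0.01], "turn": 0, "gripper": 0}, {"slide": [0, 0, 0.02], "turn": 0, "gripper": 0}, {"slide": [0, 0, 0.02], "turn": 0, "gripper": 0}, {"slide": [0, 0, 0.02], "turn": 0, "gripper": 0}, {"slide": [0, 0, 0.02], "turn": 0, "gripper": 0}], newtons=10)

```text
time_s: 18.92
tcp_pos: [0.5929, 0.0988, 0.1561]
eef_rot: [-180.0, -0.0, -103.2]
contact_force: [0.2, -0.3, -2.2]
gripper_width: 0.0099
gripper_force: 10.0
```

Request:
send_rows(moves=[{"slide": [0, 0, 0.01], "turn": 0, "gripper": 0}, {"slide": [0, 0, 0.02], "turn": 0, "gripper": 0}, {"slide": [0, 0, 0.02], "turn": 0, "gripper": 0}, {"slide": [0, 0, 0.02], "turn": 0, "gripper": 0}, {"slide": [0, 0, 0.02], "turn": 0, "gripper": 0}])

```text
time_s: 19.33
tcp_pos: [0.5932, 0.0988, 0.1537]
eef_rot: [-179.9, 0.0, -103.2]
contact_force: [-0.7, 0.4, 5.2]
gripper_width: 0.0099
gripper_force: 10.0
```

Request:
send_rows(moves=[{"slide": [0, 0, 0], "turn": 0, "gripper": 0.15}, {"slide": [0, 0, 0], "turn": 0, "gripper": 0.17}, {"slide": [0, 0, 0], "turn": 0, "gripper": 0.19}, {"slide": [0, 0, 0], "turn": 0, "gripper": 0.22}, {"slide": [0, 0, 0], "turn": 0, "gripper": 0.25}])

```text
time_s: 19.75
tcp_pos: [0.5928, 0.0987, 0.1528]
eef_rot: [180.0, -0.0, -103.2]
contact_force: [0.1, -0.5, 0.6]
gripper_width: 0.0206
gripper_force: 0.0
```

Request:
send_rows(moves=[{"slide": [0, 0, 0], "turn": 0, "gripper": 0.27}, {"slide": [0, 0.03, 0], "turn": 0, "gripper": 0.29}, {"slide": [0, 0.06, 0], "turn": 0, "gripper": 0.31}, {"slide": [0, 0.09, 0], "turn": 0, "gripper": 0.33}, {"slide": [0, 0.12, 0], "turn": 0, "gripper": 0.34}])

```text
time_s: 20.17
tcp_pos: [0.5747, 0.103, 0.1531]
eef_rot: [180.0, -0.0, -103.2]
contact_force: [-0.4, 0.5, -0.9]
gripper_width: 0.0295
gripper_force: 0.1
```

Request:
send_rows(moves=[{"slide": [0, 0.03, 0], "turn": 0, "gripper": 0.34}, {"slide": [0, 0.06, 0], "turn": 0, "gripper": 0.34}, {"slide": [0, 0.09, 0], "turn": 0, "gripper": 0.34}, {"slide": [0, 0.12, 0], "turn": 0, "gripper": 0.34}, {"slide": [0, 0.15, 0], "turn": 0, "gripper": 0.34}])

```text
time_s: 20.58
tcp_pos: [0.553, 0.1081, 0.1531]
eef_rot: [-180.0, 0.0, -103.2]
contact_force: [0.4, 0.4, 0.1]
gripper_width: 0.0295
gripper_force: 0.1
```

```bash
python3 tgt.py -34.5 0.155
python3 - <<'E'
from h import *
q=np.load('pics/fit2.npy',allow_pickle=True).item()['easel']
c,s=np.cos(q[2]),np.sin(q[2])
for n in ['scene','top']:
    d=optics.capture(n); np.save(f'pics/{n}_c.npy',d,allow_pickle=True)
    for h in optics.look_for(n,'square_panel'):
        e=np.array(h['location'])-[q[0],q[1],.045]; x,y=c*e[0]+s*e[1],-s*e[0]+c*e[1]
        a=np.radians(20); print(n,round(h['p'],2),'seat',np.round([x*np.cos(a)+e[2]*np.sin(a),y,-x*np.sin(a)+e[2]*np.cos(a)],3))
E
```

```text
tcp [0.553  0.1081 0.1531] in easel -0.0306 0.0011 yaw -103.2 force [0.36858382 0.44852775 0.14595024] w 0.029459501150957523
target [0.5489 0.1079 0.155 ] slide [ 0.008  0.026 -0.012] turn -0.0
scene 0.98 seat [ 0.089 -0.564  0.001]
scene 0.89 seat [-0.116 -0.393  0.076]
scene 0.85 seat [0.009 0.033 0.059]
top 0.81 seat [-0.124 -0.397  0.101]
top 0.74 seat [ 0.008 -0.21   0.115]
top 0.7 seat [ 0.091 -0.561  0.022]
top 0.69 seat [ 0.012 -0.045  0.088]
```

Request:
send_rows(moves=[{"slide": [0, 0.02, 0], "turn": 0, "gripper": 0.38}, {"slide": [0, 0.03, 0], "turn": 0, "gripper": 0.38}, {"slide": [0, 0.04, 0], "turn": 0, "gripper": 0.38}, {"slide": [0, 0.05, 0], "turn": 0, "gripper": 0.38}, {"slide": [0, 0.05, 0], "turn": 0, "gripper": 0.38}])

```text
time_s: 21.2
tcp_pos: [0.5459, 0.1097, 0.1531]
eef_rot: [-180.0, 0.0, -103.2]
contact_force: [-0.2, -0.8, -1.2]
gripper_width: 0.0334
gripper_force: 0.0
```

```bash
python3 - <<'E'
from h import *
s=get_state(); print(s['gripper_force'],s['contact_force'],s['moment'],s['gripper_width'])
E
python3 tgt.py -34.5 .155
```

```text
0.0 [-0.24152664 -0.78913457 -1.1524687 ] [ 0.08932291 -0.02238008 -0.00128197] 0.03339660560188165
tcp [0.5459 0.1097 0.1531] in easel -0.0378 0.0011 yaw -103.2 force [-0.24152664 -0.78913457 -1.1524687 ] w 0.03339660560188165
target [0.5489 0.1079 0.155 ] slide [ 0.007 -0.022 -0.013] turn -0.0
```

Request:
send_rows(moves=[{"slide": [0, 0, -0.04], "turn": 0, "gripper": 0.38}, {"slide": [0, 0, -0.12], "turn": 0, "gripper": 0.38}, {"slide": [0, 0, -0.25], "turn": 0, "gripper": 0.38}, {"slide": [0, 0, -0.45], "turn": 0, "gripper": 0.38}, {"slide": [0, 0, -0.65], "turn": 0, "gripper": 0.38}])

```text
time_s: 21.62
tcp_pos: [0.5457, 0.1094, 0.2516]
eef_rot: [179.9, -0.1, -103.2]
contact_force: [0.8, 0.4, 0.0]
gripper_width: 0.0335
gripper_force: 0.0
```

Request:
send_rows(moves=[{"slide": [0, 0.1, -0.2], "turn": 0, "gripper": 0.38}, {"slide": [0, 0.25, -0.4], "turn": 0, "gripper": 0.38}, {"slide": [0, 0.4, -0.6], "turn": 0, "gripper": 0.38}, {"slide": [0, 0.5, -0.7], "turn": 0, "gripper": 0.38}, {"slide": [0, 0.5, -0.7], "turn": 0, "gripper": 0.38}])

```text
time_s: 22.03
tcp_pos: [0.4726, 0.1273, 0.3612]
eef_rot: [-179.6, 0.3, -103.1]
contact_force: [0.7, 0.2, -0.6]
gripper_width: 0.0334
gripper_force: 0.0
```

```bash
cat > chk.py <<'E'
from h import *
F=np.load('pics/fit2.npy',allow_pickle=True).item(); q=F['easel']; c,s=np.cos(q[2]),np.sin(q[2]); a=np.radians(20)
old=np.load('pics/caps.npy',allow_pickle=True).item()
for n in ['scene','top']:
    d=optics.capture(n); np.save(f'pics/{n}_d.npy',d,allow_pickle=True)
    for k in ('square_panel','wide_brush','round_brush','palette_knife','narrow_panel_a','medium_jar','bottle','wax_pot'):
        print(n,k,[(round(h['p'],2),np.round(h['location'],3).tolist()) for h in optics.look_for(n,k)[:4]])
    df=np.abs(d['img'].astype(int)-old[n]['img']).sum(2)>60
    for t in (0,10,20,30): # expected silhouette for lean t at seat x=5: compare with change mask
        ta=np.radians(t); B=np.array([(x,y,z) for x in(0,10) for y in(-65,65) for z in(0,130)],float)
        P=np.c_[B[:,0]*np.cos(ta)-B[:,2]*np.sin(ta),B[:,1],45+B[:,0]*np.sin(ta)+B[:,2]*np.cos(ta)]/1e3
        m=np.zeros(df.shape,np.uint8); cv2.fillConvexPoly(m,cv2.convexHull(proj(d,place(q,P)).astype(np.int32)),1)
        ring=cv2.dilate(m,np.ones((9,9)))-m
        print(n,'lean',t,'inside changed',df[m>0].mean().round(2),'ring',df[ring>0].mean().round(2))
E
python3 chk.py
```

```text
scene square_panel [(0.83, [0.565, 0.118, 0.121]), (0.8, [0.533, -0.467, 0.074]), (0.69, [0.356, -0.25, 0.082])]
scene wide_brush [(0.97, [0.53, -0.093, 0.115]), (0.71, [0.673, 0.342, 0.176]), (0.7, [0.618, 0.471, 0.175])]
scene round_brush [(0.82, [0.454, 0.37, 0.18])]
scene palette_knife [(0.77, [0.5, 0.353, 0.142]), (0.58, [0.454, 0.368, 0.182]), (0.39, [0.564, -0.08, 0.01]), (0.33, [0.612, 0.103, 0.061])]
scene narrow_panel_a [(0.77, [0.55, -0.301, 0.093]), (0.7, [0.604, -0.311, 0.098])]
scene medium_jar [(0.97, [0.402, -0.044, 0.056])]
scene bottle [(0.87, [0.707, 0.254, 0.091])]
scene wax_pot [(0.71, [0.61, 0.104, 0.065])]
scene lean 0 inside changed 0.87 ring 0.42
scene lean 10 inside changed 0.91 ring 0.39
scene lean 20 inside changed 0.92 ring 0.21
scene lean 30 inside changed 0.86 ring 0.14
top square_panel [(0.93, [0.346, -0.251, 0.098]), (0.81, [0.532, -0.462, 0.098]), (0.66, [0.555, 0.076, 0.125])]
top wide_brush [(0.89, [0.511, -0.098, 0.155]), (0.73, [0.622, 0.473, 0.199]), (0.48, [0.564, -0.084, 0.005])]
top round_brush [(0.53, [0.594, -0.321, 0.108]), (0.47, [0.566, -0.082, 0.005])]
top palette_knife [(0.46, [0.702, -0.259, 0.029]), (0.15, [0.509, -0.098, 0.152])]
top narrow_panel_a [(0.91, [0.597, -0.316, 0.109]), (0.69, [0.449, 0.354, 0.009]), (0.67, [0.543, -0.304, 0.111])]
top medium_jar [(0.62, [0.382, -0.051, 0.071])]
top bottle [(0.58, [0.563, -0.079, 0.008]), (0.55, [0.511, -0.097, 0.152])]
top wax_pot [(0.6, [0.701, -0.259, 0.029])]
top lean 0 inside changed 0.63 ring 0.63
top lean 10 inside changed 0.96 ring 0.64
top lean 20 inside changed 0.97 ring 0.5
top lean 30 inside changed 0.82 ring 0.42
```

Run:
```python
from h import *
F=np.load('pics/fit2.npy',allow_pickle=True).item(); q=F['easel']; r=F['rest']
d=np.load('pics/scene_d.npy',allow_pickle=True).item(); old=np.load('pics/caps.npy',allow_pickle=True).item()['scene']
df=np.abs(d['img'].astype(int)-old['img']).sum(2)>60
def sc(P,p):
    m=np.zeros(df.shape,np.uint8); cv2.fillConvexPoly(m,cv2.convexHull(proj(d,place(p,P/1e3)).astype(np.int32)),1)
    g=cv2.dilate(m,np.ones((7,7)))-m; return df[m>0].mean()-df[g>0].mean()
L=[]
for t in range(0,34,2):
  for y in range(-30,31,3):
    ta=np.radians(t); B=np.array([(x,yy,z) for x in(0,10) for yy in(-65+y,65+y) for z in(0,130)],float)
    L.append((sc(np.c_[B[:,0]*np.cos(ta)-B[:,2]*np.sin(ta),B[:,1],45+B[:,0]*np.sin(ta)+B[:,2]*np.cos(ta)],q).round(3),t,y))
print(sorted(L)[-6:])
L=[]
for fx in range(-10,61,5):
  for y in range(-20,21,5):
   for t in range(20,60,4):
    ta=np.radians(t); dr=np.array([-np.sin(ta),0,np.cos(ta)]); nx=np.array([np.cos(ta),0,np.sin(ta)]); f=np.array([fx,y,16.])
    P=np.array([f+z*dr+w*nx+v*np.array([0,1,0]) for z in(0,135) for w in(-10,10) for v in(-10,10)])
    L.append((sc(P,r).round(3),fx,y,t))
print(sorted(L)[-6:])
```

```text
[(np.float64(0.738), 20, 6), (np.float64(0.745), 18, 0), (np.float64(0.751), 18, 3), (np.float64(0.759), 16, 9), (np.float64(0.768), 18, 6), (np.float64(0.786), 18, 9)]
[(np.float64(0.453), 0, -10, 44), (np.float64(0.455), -5, -10, 44), (np.float64(0.455), 10, -5, 44), (np.float64(0.461), -5, -10, 40), (np.float64(0.466), 5, -5, 40), (np.float64(0.47), 10, -5, 40)]
```

Run:
```python
from h import *
r=np.load('pics/fit2.npy',allow_pickle=True).item()['rest']
d=np.load('pics/scene_d.npy',allow_pickle=True).item()
sat=cv2.cvtColor(d['img'],cv2.COLOR_RGB2HSV)[:,:,1]
a=np.radians(40)
for t,fx in ((40,48),(33,25)):
    a=np.radians(t); zs=range(-30,136,15)
    print(t,fx)
    for z in zs:
        f=np.array([fx,0,16])+z*np.array([-np.sin(a),0,np.cos(a)])
        u=proj(d,place(r,f/1e3))[0]
        print(z,u.round(0),sat[int(round(u[1])),int(round(u[0]))-8:int(round(u[0]))+9:2].tolist())
```

```text
40 48
-30 [216. 222.] [52, 13, 2, 2, 0, 2, 2, 2, 3]
-15 [217. 218.] [2, 0, 2, 0, 3, 3, 2, 2, 2]
0 [218. 213.] [4, 2, 2, 5, 11, 13, 17, 3, 0]
15 [219. 208.] [3, 3, 7, 79, 126, 128, 74, 5, 0]
30 [221. 203.] [3, 3, 47, 121, 128, 124, 42, 2, 3]
45 [222. 199.] [8, 3, 44, 122, 128, 126, 42, 3, 2]
60 [223. 194.] [71, 11, 35, 116, 126, 126, 58, 3, 0]
75 [224. 189.] [124, 61, 21, 111, 129, 129, 97, 9, 2]
90 [226. 184.] [124, 120, 98, 125, 128, 124, 42, 4, 2]
105 [227. 179.] [127, 127, 127, 126, 125, 128, 124, 125, 126]
120 [228. 174.] [127, 128, 96, 119, 131, 126, 127, 96, 21]
135 [229. 169.] [21, 11, 20, 77, 66, 84, 115, 120, 125]
33 25
-30 [220. 216.] [3, 0, 2, 2, 0, 0, 2, 2, 0]
-15 [221. 211.] [0, 7, 69, 111, 123, 55, 3, 0, 0]
0 [222. 207.] [2, 28, 111, 128, 124, 42, 5, 2, 0]
15 [223. 202.] [3, 29, 116, 128, 126, 56, 5, 2, 2]
30 [224. 198.] [3, 35, 117, 125, 129, 55, 3, 2, 2]
45 [225. 193.] [23, 23, 114, 126, 128, 67, 6, 2, 0]
60 [226. 188.] [81, 19, 104, 129, 132, 107, 9, 2, 2]
75 [227. 184.] [127, 101, 114, 128, 127, 96, 10, 3, 3]
90 [228. 179.] [128, 127, 127, 127, 127, 129, 125, 127, 126]
105 [229. 174.] [128, 121, 93, 125, 127, 129, 115, 54, 7]
120 [230. 169.] [17, 8, 46, 76, 64, 101, 113, 125, 127]
135 [231. 164.] [128, 58, 8, 5, 6, 8, 4, 61, 124]
```

The handle's pixels follow the predicted 40° lean, with its end about 40 mm along the tray and the ferrule where expected. The panel fits at an 18–20° lean, centred within 10 mm. Handing in.

```bash
python3 -c "
from plant import order; print(order.close_job())"
```

```text
the job is handed in; nothing more can be done
None
```

I handed the job in at about 22 s. By my camera measurements, the brush leans in the rest at about 40° with its neck in the fork, and the panel stands on the easel's ledge, leaning at about 18–20° and within 10 mm of its middle. The neighbouring tools and panels showed no movement, but the hand-in gave no verdict.

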